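# Set up a glued chair rail to dry

## Task

Set up the glued chair rail to dry: stand the red-topped and the blue-topped block on the painted square of their own colour, centred, then lay the wooden rail across both blocks, its red-banded end at the red block and its blue-banded end at the blue one, centred with equal overhang, and last set the iron weight upright on the white-taped joint in the middle of the rail. Also stand the glue bottle back upright on the dark wooden caddy, in line with the jar and the tin and midway between them. Set things down rather than dropping them, and do not shift the jar or the tin.

Things in the scene. Friction and masses are not known exactly. Their poses are not given: they have to be found in the camera images.
- block_red: Wooden support block with a red top, 46 x 46 x 40 mm high, about 0.12 kg, square in plan. Origin: centre of its underside; z up, x and y along its sides. Starts on the bench near the robot.
- block_blue: Wooden support block with a blue top, same size and axes as the red one. Starts on the bench near the robot.
- rail: Dark wooden chair rail, 250 mm long (y) x 34 mm wide (x) x 24 mm high (z), about 0.2 kg. Origin: centre of its underside. A red band near its +y end, a blue band near its -y end (bands 28 mm wide, centred 100 mm from the middle), the glued joint wrapped in white tape, 60 mm wide, in the middle. Starts flat on the bench on the robot's left.
- weight: Round dark iron weight, 56 mm across and 30 mm high, with a brass knob on top (26 mm across, from 36 to 56 mm above the underside; a 16 mm neck below it). About 0.4 to 0.7 kg. Origin: centre of its underside; z up.
- glue: Yellow glue bottle with a white label and orange nozzle: body 52 mm across and 72 mm high, shoulder and nozzle narrowing to 110 mm total height, about 0.16 kg. Origin: centre of its underside; z up.
- mark_red: Red painted square, 62 x 62 mm, flat on the white fixed board (130 x 300 mm, 10 mm thick). Origin: its centre, on the board's top face, 10 mm above the bench; x across the board, y along it. The two squares' centres are 150 mm apart on the board's long middle line.
- mark_blue: Blue painted square, likewise, on the same board. Which square is on which side changes.
- caddy: Dark wooden caddy board fixed on the bench on the robot's right, 90 mm (x) x 280 mm (y) x 10 mm thick. Origin: centre of its underside; jar and tin stand on it 95 mm either side of its centre along y. The bottle belongs on top of it in the middle.
- jar: Amber jar with a steel lid, 64 mm across, 80 mm high, loose, standing on the caddy. Origin: centre of its underside. Not to be shifted.
- tin: Green tin with a steel lid, 66 mm across, 80 mm high, loose, standing on the caddy. Origin: centre of its underside. Not to be shifted.
Not all that is in view belongs to the job. Leave any turquoise look-alike of the block_blue alone.

How it is judged:
On the way, in this order (a step that is already met when the one before it is completed fails the run):
1. both blocks stand on the squares of their own colour (horizontal distance between block_red and mark_red below 0.015 m and angle between each of block_red, block_blue's own z axis and vertical below 0.08 rad and height (world z) of block_red between 0.005 and 0.015 m and horizontal distance between block_blue and mark_blue below 0.015 m and height (world z) of block_blue between 0.005 and 0.015 m), for 0.2 s.
2. the rail lies across both blocks, red end at the red block (all of step 1 and y of block_red in the frame of rail between 0.053 and 0.097 m and x of block_red in the frame of rail between -0.015 and 0.015 m and contact force between rail and block_red above 0.1 N and y of block_blue in the frame of rail between -0.097 and -0.053 m and x of block_blue in the frame of rail between -0.015 and 0.015 m and contact force between rail and block_blue above 0.1 N and height (world z) of rail between 0.045 and 0.055 m and angle between rail's own z axis and vertical below 0.06 rad), for 0.2 s.
3. the weight stands on the rail's joint (all of step 2 and x of weight in the frame of rail between -0.013 and 0.013 m and y of weight in the frame of rail between -0.015 and 0.015 m and z of weight in the frame of rail between 0.019 and 0.029 m and angle between weight's own z axis and vertical below 0.08 rad), for 0.2 s.
At the end, for the whole second after the job is handed in: Blocks upright within 15 mm of their own squares; rail level on both, red end at red block, blocks 75 +-22 mm from its middle, 15 mm across; weight upright within 15 mm along, 13 mm across of rail middle; bottle upright within 15 mm (x, y) of the caddy centre; all released, at rest (all of step 3 and x of glue in the frame of caddy between -0.015 and 0.015 m and y of glue in the frame of caddy between -0.015 and 0.015 m and z of glue in the frame of caddy between 0.005 and 0.015 m and angle between glue's own z axis and vertical below 0.08 rad and linear speed of each of block_red, block_blue, rail, weight, glue below 0.02 m/s); the robot touches nothing.
It fails at once if the jar is shifted by more than 15 mm (distance of jar from where it was at the start of the episode above 0.015 m).
It fails at once if the tin is shifted by more than 15 mm (distance of tin from where it was at the start of the episode above 0.015 m).
It fails at once if one of the five things is dropped (falls freely for more than about 2 cm) ((linear speed of weight above 0.65 m/s and contact force between the fingers and weight below 0.05 N) or (linear speed of glue above 0.65 m/s and contact force between the fingers and glue below 0.05 N) or (linear speed of rail above 0.65 m/s and contact force between the fingers and rail below 0.05 N) or (linear speed of block_red above 0.65 m/s and contact force between the fingers and block_red below 0.05 N) or (linear speed of block_blue above 0.65 m/s and contact force between the fingers and block_blue below 0.05 N)).
It also fails if it takes over 125 s, if anything falls off the work surface, if the arm or the gripper's body presses on something with over 40 N, if the wrist force passes 120 N, or if a joint passes its speed limit or range.

## Robot

A 6-joint arm with a two-finger parallel gripper is mounted at the origin on the work surface. World frame = base frame: x ahead of the robot, y to its left, z up, the work surface at z = 0. Lengths are in m, angles in rad, forces in N, time in s.
With the tool pointing down it reaches from about 0.325 to 0.85 m from the base axis. Payload 15.5 kg.
Tool frame: the origin (TCP) lies on the centre line of the jaws, within the pads' length; the fingertips stand 25 mm ahead of it and the grasp point (between the pads) lies 6 mm ahead of it (manip.tip_extent is the distance from the TCP to the fingertips, in m); z points along the fingers, y is the line along which they close (so a half turn about z gives the same grasp; the last joint's range is limited). The gripper opens to 91 mm and grips with 3 to 60 N. Pads are 32 mm wide; open, the fingers measure 118 mm over their backs; the gripper's body (76 mm by 178 mm) begins 60 mm behind the grasp point.
Start: joints at [-1.444, 0.494, 1.345, -0, 1.302, -0.096], TCP at [0.137, -0.61, 0.239] pointing down, gripper open.
Joint ranges: [-2.91, 2.91], [-0.82, 2.16], [0.22, 2.67], [-1.22, 4.37], [0.12, 2.79], [-3.08, 3.08]. Speed limits (rad/s): [1.89, 1.89, 2.57, 3.01, 3.01, 3.01].

## Interface

Orientations are given as a unit quaternion [w, x, y, z].
In Python, from workcell import manip, vision, job gives the robot as it stands. The module is installed in compiled form; this text tells all that it offers.
- The arm moves only by the shell command python3 -m creep 'ROWS' [FORCE]. ROWS is rows parted by semicolons, their numbers by spaces, 1 to 12 of them, each of 7 numbers: the opening from 0.0 (shut) to 1.0 (fully open), then dx, dy, dz in m, then a rotation vector rx, ry, rz in rad; each row shifts and turns the commanded pose from where the row before left it, along the tool's axes as they then stand; what a row does not reach is not made up. A row lasts 1/12 s, in which the tool goes at most 0.0417 m and 0.125 rad, less where a joint would pass 70% of its speed; a pose out of reach is approached as far as the arm can. The fingers move at their own pace and stop on an object; FORCE is the grip in N (left out, the last holds). Time passes only in rows, so rows that do not move let the fingers close. It prints the time, the measured TCP pose, the force, the opening and the grip force at its end.
- manip.get_state(): the state, without advancing time (a new reading comes with each control period).
- vision.snapshot(name): name is "scene" or "top" or "wrist"; returns a dict with "pixels" (384x512x3 uint8, red, green, blue), "range_z" (384x512 float32, m along the optical axis (not along the pixel's ray), 0 where there is no reading), "fx", "fy", "cx", "cy" (pixels), "D" ([k1, k2, p1, p2, k3] as OpenCV has them; the pictures are not rectified), "position" and "rotation" of the camera in the world; the wrist camera has in their place "T_tool_cam" (4x4, takes a point from camera to tool coordinates, whose origin is the TCP and whose axes are the flange's). Camera axes: x right, y down, z forward; pixel columns grow to the right and rows downward; lengths in m; the calibration is good to about 2 mm. A picture is of the moment at which its call begins: read the wrist's pose just before it.
- job.sign_off(): hands the job in; it is judged then, once.
The state is a dict: "time": time; "q": joint angles; "joint_velocities": joint speeds; "joint_torque": joint torques, N m; "tool_pos": TCP position; "orientation": TCP orientation; "ft_force": force on the tool from outside, world axes, zero at the start; "moment": the same for the moment, N m; "gripper_width": opening from 0.0 (shut) to 1.0 (fully open); "gripper_force": force on a finger pad.
Only numpy, scipy, OpenCV 4.12 (cv2) and the standard library are available. Lean on these libraries where they do the work, as an engineer would, in place of code of your own. Each camera call takes 0.05 s, during which the arm holds its last target. There are 200 camera calls.

## Working session

There is one attempt and no reset: what is moved stays moved. The work goes in short steps, Python scripts to look and compute and a shell command to move; the robot and the scene stay as the last step left them, time stands still between calls to the robot, and variables do not carry over. Pictures are saved under pics/ and viewed, at most 14 in all, crops included, and the job is handed in when it is done.

```bash
mkdir -p pics; ls; cat > h.py <<'E'
import numpy as np, cv2
from scipy.spatial.transform import Rotation as R
from workcell import manip, vision, job
def snap(n):
    s=manip.get_state(); d=vision.snapshot(n)
    if n=="wrist":
        q=np.array(s["orientation"]); T=np.eye(4); T[:3,:3]=R.from_quat(q[[1,2,3,0]]).as_matrix(); T[:3,3]=s["tool_pos"]
        d["T"]=T@np.array(d["T_tool_cam"])
    else:
        T=np.eye(4); r=np.array(d["rotation"])
        T[:3,:3]=r if r.shape==(3,3) else R.from_quat(r[[1,2,3,0]]).as_matrix(); T[:3,3]=d["position"]; d["T"]=T
    d["K"]=np.array([[d["fx"],0,d["cx"]],[0,d["fy"],d["cy"]],[0,0,1.]]); d["D"]=np.array(d["D"],float)
    return d
def rays(d,uv):
    p=cv2.undistortPoints(np.array(uv,float).reshape(-1,1,2),d["K"],d["D"]).reshape(-1,2)
    return np.c_[p,np.ones(len(p))]
def onplane(d,uv,z):
    v=rays(d,uv)@d["T"][:3,:3].T; o=d["T"][:3,3]
    return o+v*((z-o[2])/v[:,2])[:,None]
def cloud(d):
    h,w=d["range_z"].shape; u,v=np.meshgrid(np.arange(w),np.arange(h))
    P=rays(d,np.stack([u,v],-1).reshape(-1,2))*d["range_z"].reshape(-1,1)
    return (P@d["T"][:3,:3].T+d["T"][:3,3]).reshape(h,w,3)
def tri(d1,uv1,d2,uv2):
    a=rays(d1,[uv1])[0]@d1["T"][:3,:3].T; b=rays(d2,[uv2])[0]@d2["T"][:3,:3].T
    o1,o2=d1["T"][:3,3],d2["T"][:3,3]
    t=np.linalg.lstsq(np.c_[a,-b],o2-o1,rcond=None)[0]
    p,q=o1+a*t[0],o2+b*t[1]; return (p+q)/2,np.linalg.norm(p-q)
def save(d,f,crop=None,s=1):
    im=d["pixels"][...,::-1]
    if crop: x0,y0,x1,y1=crop; im=im[y0:y1,x0:x1]
    cv2.imwrite("pics/"+f,cv2.resize(im,None,fx=s,fy=s,interpolation=cv2.INTER_CUBIC))
E
python3 - <<'E'
from h import *
for n in("top","scene"):
    d=snap(n); save(d,n+"0.png",s=1.5); print(n,d["T"].round(3).tolist(),d["K"].round(1).tolist(),d["D"])
print(manip.get_state()); print(manip.tip_extent)
E
```

```text
pics
top [[-0.029, -0.998, 0.057, 0.419], [-1.0, 0.028, -0.013, -0.009], [0.011, -0.058, -0.998, 0.891], [0.0, 0.0, 0.0, 1.0]] [[365.1, 0.0, 252.9], [0.0, 365.1, 184.8], [0.0, 0.0, 1.0]] [-0.11112999  0.          0.          0.          0.        ]
scene [[-0.797, 0.402, -0.45, 0.947], [0.604, 0.516, -0.608, 0.567], [-0.012, -0.756, -0.654, 0.704], [0.0, 0.0, 0.0, 1.0]] [[415.2, 0.0, 262.5], [0.0, 415.2, 187.6], [0.0, 0.0, 1.0]] [0.0310357 0.        0.        0.        0.       ]
{'time': 0.1, 'q': array([-1.44447317e+00,  4.94109886e-01,  1.34605227e+00, -3.16754071e-06,
        1.30252109e+00, -9.54473268e-02]), 'joint_velocities': array([ 4.26790744e-04, -5.78427921e-04, -2.70803371e-03, -8.12683756e-04,
        8.64465300e-05, -1.38610775e-03]), 'joint_torque': array([ 2.37139211e-04, -8.80241847e+01, -3.82543051e+01,  7.08414847e-02,
        4.82918217e-02, -3.76531113e-05]), 'tool_pos': array([ 0.13746775, -0.60937326,  0.23841055]), 'orientation': array([-5.45208881e-04,  9.93858334e-01,  1.10658551e-01, -9.94462818e-06]), 'ft_force': array([ 0.66557891, -0.03038622, -0.85745457]), 'moment': array([-0.03893065,  0.01194508, -0.00030611]), 'gripper_force': 0.0, 'gripper_width': 1.0000160037009456}
0.025
```

View pics/top0.png

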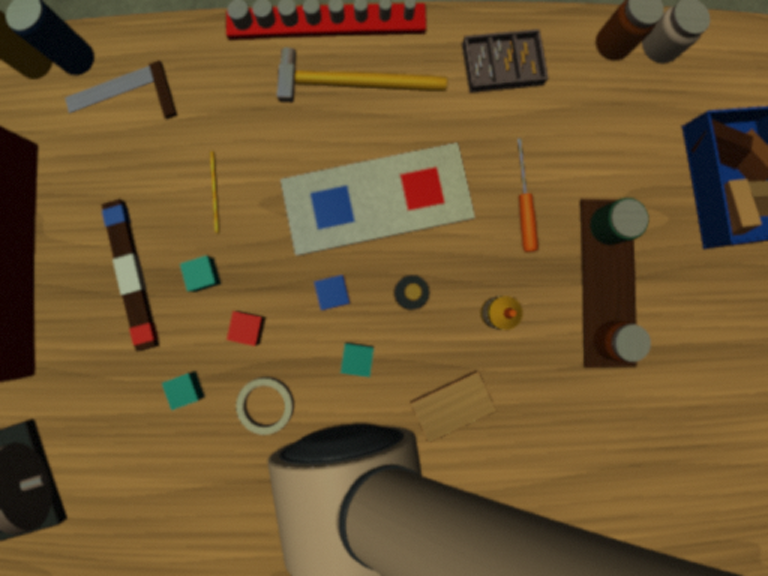

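View pics/scene0.png

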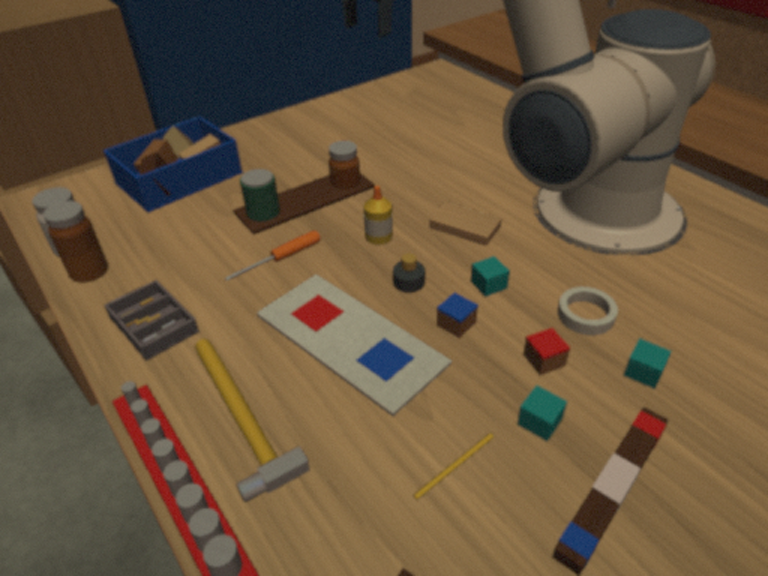

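The pictures (shown at 1.5x) give these candidates, by view pixel in the top image:
- **Red things:** red block top (245,328), mark (422,188), rail band (142,335), socket rack (325,20).
- **Blue things:** blue block (332,292), mark (333,207), rail band (114,214), bin (740,180).
- **Turquoise look-alikes, to be left alone:** (199,273), (357,360), (182,390).
- **Yellow/orange things:** glue bottle (503,312), screwdriver (528,222), hammer handle (370,80).
- **Dark round:** weight (411,292).

I choose block red (245,328), block blue (332,292), weight (411,292), and the glue bottle with the orange nozzle (503,312).

```bash
cat > m.py <<'E'
from h import *
def blobs(d,lo,hi,amin=60):
    hsv=cv2.cvtColor(d["pixels"],cv2.COLOR_RGB2HSV)
    m=cv2.inRange(hsv,lo,hi) if lo[0]<=hi[0] else cv2.inRange(hsv,(lo[0],)+lo[1:],(180,)+hi[1:])|cv2.inRange(hsv,(0,)+lo[1:],hi)
    out=[]
    for c in cv2.findContours(m,cv2.RETR_EXTERNAL,cv2.CHAIN_APPROX_NONE)[0]:
        a=cv2.contourArea(c)
        if a<amin: continue
        M=cv2.moments(c); out.append((np.array([M["m10"]/a,M["m01"]/a]),a,c))
    return out
RED=((172,150,70),(6,255,255)); BLUE=((105,130,50),(125,255,255)); TURQ=((75,130,40),(95,255,255)); YEL=((18,170,90),(32,255,255)); ORG=((6,190,120),(15,255,255))
E
python3 - <<'E'
from m import *
for n in("top","scene"):
    d=snap(n); C=cloud(d); print(n)
    for k,(lo,hi) in dict(RED=RED,BLUE=BLUE,TURQ=TURQ,YEL=YEL,ORG=ORG).items():
        for u,a,c in blobs(d,lo,hi):
            m=np.zeros(C.shape[:2],np.uint8); cv2.drawContours(m,[c],-1,1,-1); P=C[(m>0)&(d["range_z"]>0)]
            print(k,u.round(1),int(a),np.median(P,0).round(3) if len(P) else None)
    for (px) in ([(0,0)]):
        save(d,n+"c.png",(110,150,370,290) if n=="top" else (210,110,450,300),3)
E
```

```text
top
RED [ 94.1 222.2] 159 [0.39  0.365 0.024]
RED [162.7 218.5] 344 [0.396 0.193 0.04 ]
RED [281.2 125.3] 555 [ 0.614 -0.093  0.011]
RED [225.5  14.3] 1279 [0.899 0.028 0.02 ]
BLUE [220.9 194.5] 298 [0.447 0.056 0.04 ]
BLUE [ 75.7 143. ] 118 [0.584 0.412 0.024]
BLUE [221.1 137.8] 506 [0.586 0.055 0.011]
BLUE [495.7  83.6] 84 [ 0.723 -0.676  0.005]
BLUE [490.1 131.5] 416 [ 0.596 -0.621  0.076]
TURQ [120.  260.5] 311 [0.3   0.297 0.04 ]
TURQ [237.7 239.5] 317 [0.342 0.019 0.04 ]
TURQ [132.  182.3] 336 [0.482 0.266 0.04 ]
YEL [337.  208.2] 400 [ 0.409 -0.204  0.078]
YEL [275.2 194.1] 73 [ 0.445 -0.069  0.056]
YEL [142.5 127.7] 167 [0.618 0.249 0.006]
YEL [248.4  52. ] 787 [ 0.798 -0.019  0.023]
ORG [351.6 148.1] 296 [ 0.551 -0.261  0.023]
scene
RED [432.7 282.6] 216 [0.388 0.367 0.024]
RED [105.3 318.9] 838 [0.928 0.045 0.019]
RED [129.1 315.8] 618 [0.89  0.062 0.019]
RED [365.  228.9] 329 [0.397 0.198 0.04 ]
RED [211.1 208.2] 377 [ 0.614 -0.092  0.011]
BLUE [385.8 359.9] 281 [0.583 0.415 0.025]
BLUE [256.4 239.3] 454 [0.587 0.056 0.011]
BLUE [304.5 204.8] 227 [0.45  0.059 0.04 ]
BLUE [116.6 110.6] 2293 [ 0.638 -0.571  0.05 ]
TURQ [360.8 274.5] 603 [0.494 0.273 0.039]
TURQ [431.2 241.5] 492 [0.313 0.303 0.04 ]
TURQ [327.1 183. ] 333 [0.348 0.032 0.038]
YEL [301.2 310.9] 151 [0.626 0.251 0.007]
YEL [156.4 267.5] 903 [0.801 0.001 0.024]
YEL [251.9 138.5] 170 [ 0.416 -0.193  0.076]
ORG [197.5 162.4] 170 [ 0.552 -0.257  0.022]
```

View pics/topc.png

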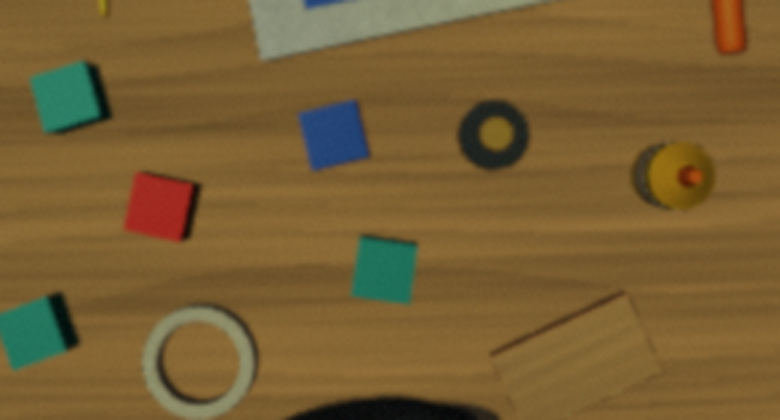

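The crop shows red block (162,206), true-blue block (335,135), the weight with its brass knob (494,133), and the glue's orange nozzle (690,177). The three turquoise ones are clearly distinct.

```bash
python3 - <<'E'
from m import *
t=snap("top"); s=snap("scene"); C=cloud(t); S=cloud(s)
def near(B,u): return min(B,key=lambda b:np.linalg.norm(b[0]-u))
for k,col,ut,us,z in [("block_red",RED,(162.7,218.5),(365,229),.04),("block_blue",BLUE,(221,194.5),(304.5,205),.04),
  ("mark_red",RED,(281,125),(211,208),.01),("mark_blue",BLUE,(221,138),(256,239),.01),("rail_red",RED,(94,222),(433,283),.024),("rail_blue",BLUE,(75.7,143),(386,360),.024)]:
    bt,bs=near(blobs(t,*col),ut),near(blobs(s,*col),us)
    p,e=tri(t,bt[0],s,bs[0]); o=[]
    for d,b in((t,bt),(s,bs)):
        P=onplane(d,b[2].reshape(-1,2),z)[:,:2].astype(np.float32); r=cv2.minAreaRect(P*1000)
        o.append((np.round(r[0],1),np.round(r[1],1),round(r[2],1),onplane(d,[b[0]],z)[0].round(4)[:2]))
    print(k,"tri",p.round(4),"err",round(e,4)); [print("   ",*x) for x in o]
# weight knob, glue top, jar, tin: from depth clouds
for n,c,zr,r in [("knob",(.445,-.069),(.05,.065),.03),("weightbody",(.445,-.069),(.02,.036),.045),("glue nozzle",(.41,-.2),(.095,.12),.04),("glue body",(.41,-.2),(.02,.07),.05)]:
    for m,Q in(("t",C),("s",S)):
        P=Q.reshape(-1,3); P=P[(np.hypot(*(P[:,:2]-c).T)<r)&(P[:,2]>zr[0])&(P[:,2]<zr[1])]
        if len(P)>4: print(n,m,len(P),P.mean(0).round(4),((P.max(0)+P.min(0))/2).round(4),(np.ptp(P,0)).round(3))
for m,Q in(("t",C),("s",S)):
    P=Q.reshape(-1,3); W=P[(P[:,0]>.25)&(P[:,0]<.7)&(P[:,1]<-.28)&(P[:,1]>-.52)]
    L=W[(W[:,2]>.07)&(W[:,2]<.09)]; L=L[L[:,0]<.65]
    for a in (L[L[:,0]<.46],L[L[:,0]>.46]):
        if len(a)>5:
            cc=cv2.minEnclosingCircle((a[:,:2]*1000).astype(np.float32)); print("lid",m,len(a),a.mean(0).round(4),np.round(cc[0],1),round(cc[1],1))
    B=W[(W[:,2]>.006)&(W[:,2]<.014)]; r=cv2.minAreaRect((B[:,:2]*1000).astype(np.float32)); print("caddy",m,len(B),r,np.percentile(B,[1,99],axis=0).round(3).tolist())
E
```

```text
block_red tri [0.3945 0.1949 0.0367] err 0.0015
    [395.  193.7] [46.4 45.5] 76.2 [0.3951 0.1936]
    [396.8 196.7] [49.9 48.2] 76.3 [0.3966 0.1972]
block_blue tri [0.4473 0.0562 0.0367] err 0.0007
    [447.4  55.9] [42.5 42.3] 11.5 [0.4474 0.0557]
    [449.4  58.6] [45.5 44.4] 14.0 [0.4494 0.0589]
mark_red tri [ 0.6136 -0.0932  0.01  ] err 0.0003
    [613.9 -93.4] [60.6 60.5] 10.5 [ 0.6137 -0.0933]
    [613.1 -93.5] [58.4 58.6] 10.2 [ 0.6136 -0.093 ]
mark_blue tri [0.5864 0.0545 0.0099] err 0.0006
    [586.8  54.3] [57.6 57.6] 10.6 [0.5866 0.0543]
    [585.8  53.8] [56.9 57. ] 10.5 [0.5863 0.0547]
rail_red tri [0.3886 0.3661 0.0242] err 0.0022
    [389.2 365.6] [31.5 35.2] 13.8 [0.3893 0.3653]
    [387.1 366.5] [33.5 33.6] 14.8 [0.3874 0.3667]
rail_blue tri [0.583  0.4137 0.0236] err 0.0031
    [584.  412.2] [26.5 33.4] 15.3 [0.584  0.4123]
    [582.  414.5] [27.3 33. ] 13.2 [0.582  0.4148]
knob t 96 [ 0.4451 -0.0686  0.0554] [ 0.4447 -0.0694  0.0555] [0.023 0.023 0.008]
knob s 67 [ 0.4456 -0.0671  0.0552] [ 0.4435 -0.0693  0.0545] [0.027 0.026 0.008]
weightbody t 328 [ 0.4451 -0.0
[... 356 characters left out ...]
83  0.0493] [ 0.4086 -0.2074  0.0453] [0.051 0.052 0.049]
glue body s 283 [ 0.4185 -0.1915  0.0455] [ 0.4102 -0.2022  0.0455] [0.05  0.045 0.049]
lid t 379 [ 0.3565 -0.3934  0.0875] [ 356.5 -397.3] 29.2
lid t 497 [ 0.5433 -0.396   0.086 ] [ 546.3 -401.6] 33.5
caddy t 2486 ((452.1414489746094, -399.3174133300781), (92.15876007080078, 280.3199157714844), 88.39678955078125) [[0.314, -0.443, 0.006], [0.589, -0.353, 0.013]]
lid s 157 [ 0.3629 -0.3865  0.0837] [ 359.3 -397.5] 31.8
lid s 256 [ 0.5514 -0.3881  0.0834] [ 545.8 -398. ] 33.8
caddy s 1076 ((451.54278564453125, -398.50823974609375), (94.8836898803711, 280.1484680175781), 88.94670867919922) [[0.315, -0.443, 0.006], [0.589, -0.352, 0.013]]
```

```bash
cat > g.py <<'E'
import sys
from h import *
# args: x y z yaw_deg  -> turn about tool z, then shift in tool axes after the turn
s=manip.get_state(); q=np.array(s["orientation"]); Rm=R.from_quat(q[[1,2,3,0]])
print("tilt",np.degrees(np.arccos(-Rm.as_matrix()[2,2])).round(2))
for a in sys.argv[1:]:
    x,y,z,w=map(float,a.split(",")); p=np.array([x,y,z])
    Rt=R.from_euler("z",w,degrees=True)*R.from_euler("x",np.pi)
    rv=(Rm.inv()*Rt).as_rotvec(); d=Rt.inv().apply(p-(s["tool_pos"] if a==sys.argv[1] else p0))
    print("turn",rv.round(4),"rows",np.ceil(np.linalg.norm(rv)/.12),"shift",d.round(4),"rows",np.ceil(np.linalg.norm(d)/.04)); p0=p; Rm=Rt
E
python3 g.py 0.44,-0.30,0.22,-13.8 0.395,0.194,0.12,-13.8
```

```text
tilt 0.02
turn [-4.000e-04  1.000e-04  4.626e-01] rows 4.0 shift [ 0.22   -0.3728  0.0187] rows 11.0
turn [0. 0. 0.] rows 0.0 shift [-0.1615 -0.469   0.1   ] rows 13.0
```

```bash
python3 -m creep '0.8 0 0 0 0 0 0.1156;0.8 0 0 0 0 0 0.1156;0.8 0 0 0 0 0 0.1156;0.8 0 0 0 0 0 0.1156;0.8 0 0 0 0 0 0' 25
python3 -m creep '0.8 0.02 -0.034 0.0017 0 0 0;0.8 0.02 -0.034 0.0017 0 0 0;0.8 0.02 -0.034 0.0017 0 0 0;0.8 0.02 -0.034 0.0017 0 0 0;0.8 0.02 -0.034 0.0017 0 0 0;0.8 0.02 -0.034 0.0017 0 0 0;0.8 0.02 -0.034 0.0017 0 0 0;0.8 0.02 -0.034 0.0017 0 0 0;0.8 0.02 -0.034 0.0017 0 0 0;0.8 0.02 -0.034 0.0017 0 0 0;0.8 0.02 -0.034 0.0017 0 0 0;0.8 0 0 0 0 0 0'
python3 g.py 0.395,0.194,0.12,-13.8
```

```text
time: 0.72
tool_pos: [0.1375, -0.6097, 0.2388]
orientation: [-0.0, 0.992, -0.123, -0.0]
ft_force: [-0.2, -0.2, 0.3]
gripper_width: 0.799
gripper_force: 0.0
time: 1.72
tool_pos: [0.4439, -0.2943, 0.2201]
orientation: [-0.001, 0.993, -0.116, 0.0]
ft_force: [-0.8, 0.3, -0.8]
gripper_width: 0.798
gripper_force: 0.0
tilt 0.09
turn [-0.0015 -0.0007  0.009 ] rows 1.0 shift [-0.1639 -0.4625  0.1001] rows 13.0
```

```bash
python3 -m creep '0.8 -0.0137 -0.0385 0.0083 0 0 0.009;0.8 -0.0137 -0.0385 0.0083 0 0 0;0.8 -0.0137 -0.0385 0.0083 0 0 0;0.8 -0.0137 -0.0385 0.0083 0 0 0;0.8 -0.0137 -0.0385 0.0083 0 0 0;0.8 -0.0137 -0.0385 0.0083 0 0 0;0.8 -0.0137 -0.0385 0.0083 0 0 0;0.8 -0.0137 -0.0385 0.0083 0 0 0;0.8 -0.0137 -0.0385 0.0083 0 0 0;0.8 -0.0137 -0.0385 0.0083 0 0 0;0.8 -0.0137 -0.0385 0.0083 0 0 0;0.8 -0.0137 -0.0385 0.0083 0 0 0'
python3 -m creep '0.8 0 0 0 0 0 0;0.8 0 0 0 0 0 0'
python3 g.py 0.395,0.194,0.12,-13.8 0.395,0.194,0.032,-13.8
python3 -c "
from h import *
d=snap('wrist'); save(d,'w1.png')"
```

```text
time: 2.72
tool_pos: [0.3943, 0.191, 0.1205]
orientation: [-0.0, 0.993, -0.122, 0.0]
ft_force: [1.6, -0.4, 0.9]
gripper_width: 0.798
gripper_force: 0.0
time: 2.88
tool_pos: [0.3942, 0.1909, 0.1203]
orientation: [0.0, 0.993, -0.12, -0.0]
ft_force: [0.6, 0.3, -0.3]
gripper_width: 0.799
gripper_force: 0.0
tilt 0.03
turn [ 0.0002  0.0004 -0.0004] rows 1.0 shift [ 0.0001 -0.0032  0.0003] rows 1.0
turn [0. 0. 0.] rows 0.0 shift [ 0.    -0.     0.088] rows 3.0
```

View pics/w1.png

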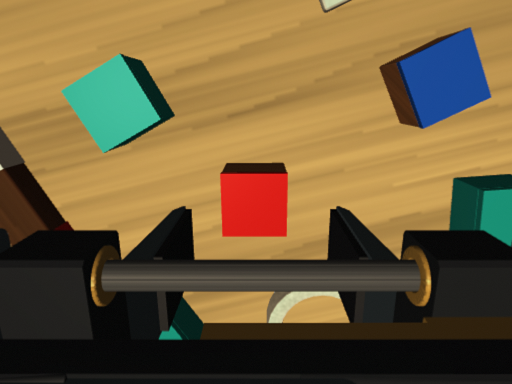

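The wrist view shows the red block squarely between the fingers (254,205). Nothing is in the fingers' way, so I'll descend and grip.

```bash
python3 -m creep '0.8 0 -0.0032 0.02 0 0 0;0.8 0 0 0.025 0 0 0;0.8 0 0 0.025 0 0 0;0.8 0 0 0.018 0 0 0;0.8 0 0 0 0 0 0;0.3 0 0 0 0 0 0;0.3 0 0 0 0 0 0;0.3 0 0 0 0 0 0;0.3 0 0 0 0 0 0;0.3 0 0 0 0 0 0;0.3 0 0 0 0 0 0;0.3 0 0 0 0 0 0' 25
python3 -m creep '0.3 0 0 -0.03 0 0 0;0.3 0 0 -0.03 0 0 0;0.3 0 0 -0.03 0 0 0;0.3 0 0 0 0 0 0'
python3 g.py 0.6136,-0.0932,0.12,10.4 0.6136,-0.0932,0.046,10.4
```

```text
time: 3.93
tool_pos: [0.3963, 0.1922, 0.0337]
orientation: [-0.0, 0.992, -0.124, 0.001]
ft_force: [0.3, -4.0, 12.7]
gripper_width: 0.498
gripper_force: 25.0
time: 4.27
tool_pos: [0.3974, 0.1928, 0.1273]
orientation: [-0.001, 0.992, -0.124, 0.003]
ft_force: [2.9, 0.9, -1.9]
gripper_width: 0.506
gripper_force: 25.0
tilt 0.39
turn [-0.0023 -0.0064 -0.4306] rows 4.0 shift [0.161  0.3203 0.0073] rows 9.0
turn [0. 0. 0.] rows 0.0 shift [ 0.    -0.     0.074] rows 2.0
```

```bash
python3 -m creep '0.3 0 0 0 0 0 -0.108;0.3 0 0 0 0 0 -0.108;0.3 0 0 0 0 0 -0.108;0.3 0 0 0 0 0 -0.107;0.3 0 0 0 0 0 0'
python3 -m creep '0.3 0.0161 0.032 0.0007 0 0 0;0.3 0.0161 0.032 0.0007 0 0 0;0.3 0.0161 0.032 0.0007 0 0 0;0.3 0.0161 0.032 0.0007 0 0 0;0.3 0.0161 0.032 0.0007 0 0 0;0.3 0.0161 0.032 0.0007 0 0 0;0.3 0.0161 0.032 0.0007 0 0 0;0.3 0.0161 0.032 0.0007 0 0 0;0.3 0.0161 0.032 0.0007 0 0 0;0.3 0.0161 0.032 0.0007 0 0 0;0.3 0 0 0 0 0 0;0.3 0 0 0 0 0 0'
python3 g.py 0.6136,-0.0932,0.12,10.4 0.6136,-0.0932,0.048,10.4
```

```text
time: 4.68
tool_pos: [0.3954, 0.1921, 0.1228]
orientation: [-0.0, 0.996, 0.094, 0.0]
ft_force: [0.0, -0.1, -1.9]
gripper_width: 0.503
gripper_force: 25.0
time: 5.68
tool_pos: [0.6123, -0.0952, 0.1153]
orientation: [0.0, 0.996, 0.088, 0.0]
ft_force: [-1.1, 0.3, -1.7]
gripper_width: 0.505
gripper_force: 25.0
tilt 0.02
turn [ 0.0002 -0.0002 -0.0057] rows 1.0 shift [ 0.0017 -0.0017 -0.0047] rows 1.0
turn [0. 0. 0.] rows 0.0 shift [ 0.    -0.     0.072] rows 2.0
```

```bash
python3 -m creep '0.3 0.0017 -0.0017 0.02 0 0 -0.0057;0.3 0 0 0.025 0 0 0;0.3 0 0 0.022 0 0 0;0.3 0 0 0 0 0 0;0.3 0 0 0 0 0 0'
python3 -m creep '0.3 0 0 0.002 0 0 0;0.3 0 0 0 0 0 0;0.3 0 0 0 0 0 0'
```

```text
time: 6.1
tool_pos: [0.6118, -0.0907, 0.0482]
orientation: [-0.001, 0.996, 0.093, -0.001]
ft_force: [0.1, -0.7, -1.3]
gripper_width: 0.503
gripper_force: 25.0
time: 6.35
tool_pos: [0.6135, -0.0916, 0.0479]
orientation: [0.0, 0.996, 0.093, 0.001]
ft_force: [-0.2, 0.8, -1.8]
gripper_width: 0.505
gripper_force: 25.0
```

```bash
python3 -m creep '0.3 0 0 0.0015 0 0 0;0.3 0 0 0 0 0 0;0.3 0 0 0 0 0 0'; python3 -m creep '0.3 0 0 0.0015 0 0 0;0.3 0 0 0 0 0 0;0.3 0 0 0 0 0 0'
```

```text
time: 6.6
tool_pos: [0.6131, -0.0917, 0.0455]
orientation: [0.0, 0.996, 0.093, 0.0]
ft_force: [0.2, -0.1, -1.1]
gripper_width: 0.508
gripper_force: 25.0
time: 6.85
tool_pos: [0.6131, -0.0917, 0.0437]
orientation: [0.0, 0.996, 0.093, 0.0]
ft_force: [-0.2, -0.6, -0.8]
gripper_width: 0.505
gripper_force: 25.0
```

```bash
python3 -m creep '0.3 0 0 0.0015 0 0 0;0.3 0 0 0 0 0 0;0.3 0 0 0 0 0 0'
```

```text
time: 7.1
tool_pos: [0.6133, -0.0917, 0.0432]
orientation: [0.0, 0.996, 0.093, 0.0]
ft_force: [-4.0, 0.8, 16.4]
gripper_width: 0.506
gripper_force: 25.0
```

Contact felt. I'll release and rise, then go for the blue block.

```bash
python3 -m creep '0.75 0 0 -0.0005 0 0 0;0.75 0 0 0 0 0 0;0.75 0 0 0 0 0 0;0.75 0 0 0 0 0 0;0.75 0 0 -0.02 0 0 0;0.75 0 0 -0.03 0 0 0;0.75 0 0 -0.035 0 0 0;0.75 0 0 0 0 0 0'
python3 g.py 0.4474,0.0560,0.12,11.5 0.4474,0.0560,0.035,11.5
```

```text
time: 7.77
tool_pos: [0.6158, -0.0923, 0.1334]
orientation: [0.001, 0.996, 0.093, 0.004]
ft_force: [0.7, -0.1, 0.6]
gripper_width: 0.754
gripper_force: 0.0
tilt 0.45
turn [ 0.0033 -0.0072 -0.0135] rows 1.0 shift [-0.1355 -0.1789  0.0134] rows 6.0
turn [0. 0. 0.] rows 0.0 shift [ 0.    -0.     0.085] rows 3.0
```

```bash
python3 -m creep '0.75 -0.0226 -0.0298 0.0022 0 0 -0.0135;0.75 -0.0226 -0.0298 0.0022 0 0 0;0.75 -0.0226 -0.0298 0.0022 0 0 0;0.75 -0.0226 -0.0298 0.0022 0 0 0;0.75 -0.0226 -0.0298 0.0022 0 0 0;0.75 -0.0226 -0.0298 0.0022 0 0 0;0.75 0 0 0 0 0 0;0.75 0 0 0 0 0 0'
python3 g.py 0.4474,0.0560,0.12,11.5 0.4474,0.0560,0.035,11.5
```

```text
time: 8.43
tool_pos: [0.4434, 0.058, 0.1145]
orientation: [-0.0, 0.995, 0.101, -0.001]
ft_force: [1.7, -0.0, -0.8]
gripper_width: 0.752
gripper_force: 0.0
tilt 0.06
turn [-0.0002  0.001   0.002 ] rows 1.0 shift [ 0.0036  0.0027 -0.0055] rows 1.0
turn [0. 0. 0.] rows 0.0 shift [ 0.    -0.     0.085] rows 3.0
```

```bash
python3 -m creep '0.75 0.0036 0.0027 0.015 0 0 0;0.75 0 0 0.025 0 0 0;0.75 0 0 0.025 0 0 0;0.75 0 0 0.0145 0 0 0;0.75 0 0 0 0 0 0;0.3 0 0 0 0 0 0;0.3 0 0 0 0 0 0;0.3 0 0 0 0 0 0;0.3 0 0 0 0 0 0;0.3 0 0 0 0 0 0;0.3 0 0 0 0 0 0'
python3 -m creep '0.3 0 0 -0.03 0 0 0;0.3 0 0 -0.03 0 0 0;0.3 0 0 -0.03 0 0 0;0.3 0 0 0 0 0 0;0.3 0 0 0 0 0 0'
python3 g.py 0.5865,0.0545,0.12,10.4 0.5865,0.0545,0.048,10.4
```

```text
time: 9.35
tool_pos: [0.4497, 0.0549, 0.0359]
orientation: [0.0, 0.995, 0.1, 0.001]
ft_force: [0.0, -1.8, 8.5]
gripper_width: 0.503
gripper_force: 25.0
time: 9.77
tool_pos: [0.4499, 0.055, 0.1267]
orientation: [0.0, 0.995, 0.1, 0.002]
ft_force: [0.5, 0.2, -1.2]
gripper_width: 0.505
gripper_force: 25.0
tilt 0.24
turn [ 0.0008 -0.0041  0.0192] rows 1.0 shift [0.1343 0.0252 0.0067] rows 4.0
turn [0. 0. 0.] rows 0.0 shift [ 0.    -0.     0.072] rows 2.0
```

```bash
python3 -m creep '0.3 0.034 0.0063 0.0017 0 0 0.019;0.3 0.034 0.0063 0.0017 0 0 0;0.3 0.034 0.0063 0.0017 0 0 0;0.3 0.034 0.0063 0.0017 0 0 0;0.3 0 0 0 0 0 0;0.3 0 0 0 0 0 0'
python3 g.py 0.5880,0.0545,0.051,10.4
```

```text
time: 10.27
tool_pos: [0.5878, 0.0553, 0.1166]
orientation: [-0.0, 0.996, 0.091, -0.001]
ft_force: [-0.8, 0.6, -1.4]
gripper_width: 0.505
gripper_force: 25.0
tilt 0.07
turn [-0.0002  0.0012 -0.    ] rows 1.0 shift [0.     0.0009 0.0656] rows 2.0
```

```bash
python3 -m creep '0.3 0 0.001 0.02 0 0 0;0.3 0 0 0.025 0 0 0;0.3 0 0 0.02 0 0 0;0.3 0 0 0 0 0 0;0.3 0 0 0 0 0 0;0.3 0 0 0 0 0 0'
python3 -m creep '0.3 0 0 0.0015 0 0 0;0.3 0 0 0 0 0 0;0.3 0 0 0 0 0 0'
python3 -m creep '0.3 0 0 0.0015 0 0 0;0.3 0 0 0 0 0 0;0.3 0 0 0 0 0 0'
```

```text
time: 10.77
tool_pos: [0.5871, 0.0545, 0.0539]
orientation: [-0.0, 0.996, 0.091, -0.0]
ft_force: [0.1, 0.4, -0.3]
gripper_width: 0.505
gripper_force: 25.0
time: 11.02
tool_pos: [0.5877, 0.0545, 0.0525]
orientation: [0.0, 0.996, 0.091, 0.001]
ft_force: [-0.8, -0.4, -0.9]
gripper_width: 0.502
gripper_force: 25.0
time: 11.27
tool_pos: [0.5874, 0.0545, 0.0503]
orientation: [0.0, 0.996, 0.091, 0.0]
ft_force: [-0.5, -0.5, -1.6]
gripper_width: 0.504
gripper_force: 25.0
```

```bash
python3 -m creep '0.3 0 0 0.003 0 0 0;0.3 0 0 0 0 0 0;0.3 0 0 0 0 0 0'
python3 -m creep '0.3 0 0 0.0015 0 0 0;0.3 0 0 0 0 0 0;0.3 0 0 0 0 0 0'
```

```text
time: 11.52
tool_pos: [0.5873, 0.0544, 0.047]
orientation: [-0.0, 0.996, 0.091, -0.0]
ft_force: [0.7, 0.6, -1.1]
gripper_width: 0.502
gripper_force: 25.0
time: 11.77
tool_pos: [0.5875, 0.0545, 0.0458]
orientation: [0.0, 0.996, 0.091, 0.0]
ft_force: [-1.1, -0.3, 3.2]
gripper_width: 0.503
gripper_force: 25.0
```

Touching at 0.0458, so I'll release, then rise and look.

```bash
python3 -m creep '0.75 0 0 0 0 0 0;0.75 0 0 0 0 0 0;0.75 0 0 0 0 0 0;0.75 0 0 0 0 0 0;0.75 0 0 -0.02 0 0 0;0.75 0 0 -0.03 0 0 0;0.75 0 0 -0.04 0 0 0;0.75 0 0 -0.04 0 0 0;0.75 0 0 0 0 0 0'
python3 g.py 0.4861,0.3893,0.17,13.8 0.4861,0.3893,0.035,13.8
```

```text
time: 12.52
tool_pos: [0.5907, 0.0545, 0.1829]
orientation: [0.0, 0.996, 0.091, 0.005]
ft_force: [1.3, 0.2, 1.1]
gripper_width: 0.746
gripper_force: 0.0
tilt 0.58
turn [ 0.0022 -0.0099 -0.0592] rows 1.0 shift [-0.0217 -0.3501  0.0129] rows 9.0
turn [0. 0. 0.] rows 0.0 shift [ 0.    -0.     0.135] rows 4.0
```

```bash
python3 -m creep '0.6 0 0 0 0 -0.008 -0.059;0.6 -0.0024 -0.0389 0.001 0 0 0;0.6 -0.0024 -0.0389 0.001 0 0 0;0.6 -0.0024 -0.0389 0.001 0 0 0;0.6 -0.0024 -0.0389 0.001 0 0 0;0.6 -0.0024 -0.0389 0.001 0 0 0;0.6 -0.0024 -0.0389 0.001 0 0 0;0.6 -0.0024 -0.0389 0.001 0 0 0;0.6 -0.0024 -0.0389 0.001 0 0 0;0.6 -0.0024 -0.0389 0.001 0 0 0;0.6 0 0 0 0 0 0;0.6 0 0 0 0 0 0'
python3 g.py 0.4861,0.3893,0.10,13.8 
python3 - <<'E'
from m import *
d=snap("top"); save(d,"t2.png",(120,60,380,240),3)
for col,u0,u1 in((RED,None,None),(BLUE,None,None)):
    for u,a,c in blobs(d,*col):
        if 200<u[0]<310 and 100<u[1]<170: 
            r=cv2.minAreaRect((onplane(d,c.reshape(-1,2),.05)[:,:2]*1000).astype(np.float32)); print(u.round(1),int(a),r)
C=cloud(d).reshape(-1,3)
for p in((.6136,-.0932),(.5865,.0545)):
    P=C[(np.hypot(*(C[:,:2]-p).T)<.05)&(abs(C[:,2]-.05)<.006)]; print(len(P),cv2.minAreaRect((P[:,:2]*1000).astype(np.float32)),P[:,2].mean())
E
```

```text
time: 13.52
tool_pos: [0.4819, 0.391, 0.1666]
orientation: [0.0, 0.993, 0.122, -0.004]
ft_force: [0.6, -0.5, -0.1]
gripper_width: 0.603
gripper_force: 0.0
tilt 0.47
turn [-0.0002  0.0081  0.003 ] rows 1.0 shift [0.0037 0.0027 0.0666] rows 2.0
[281.2 125.4] 555 ((605.0210571289062, -89.50408935546875), (57.791595458984375, 57.8556022644043), 10.203432083129883)
[221.1 137.8] 505 ((579.1956787109375, 51.45001983642578), (55.05170440673828, 54.8662223815918), 10.111963272094727)
372 ((610.5955810546875, -91.97797393798828), (44.01467514038086, 46.542999267578125), 11.517794609069824) 0.04956722032004096
362 ((586.110107421875, 53.3702392578125), (45.972782135009766, 43.44795227050781), 9.901313781738281) 0.049763258881117996
```

View pics/t2.png

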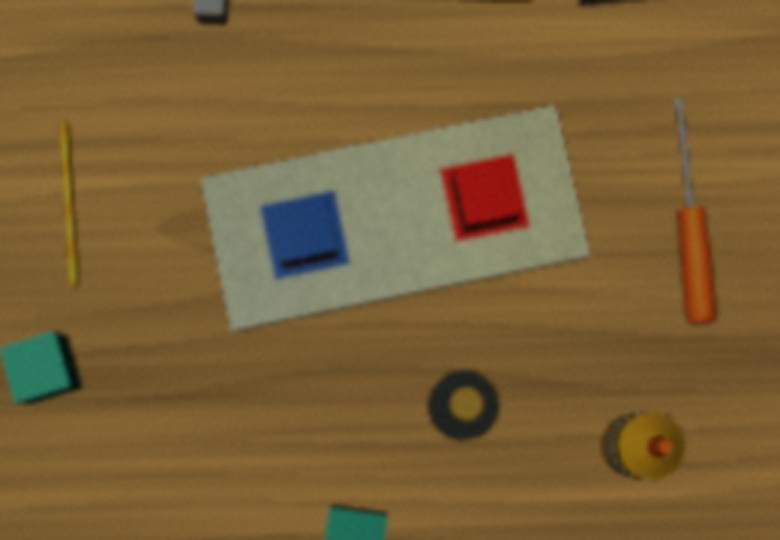

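Both blocks sit inside their squares (blue top at (305,228), red at (490,192) in the crop), within about 3 mm. Their tops are at 0.050. Now the rail.

```bash
python3 -m creep '0.6 0.0037 0.0027 0.02 0 0.008 0.003;0.6 0 0 0.035 0 0 0;0.6 0 0 0.035 0 0 0;0.6 0 0 0.03 0 0 0;0.6 0 0 0.01 0 0 0;0.6 0 0 0 0 0 0;0.6 0 0 0 0 0 0'
python3 g.py 0.4861,0.3893,0.034,13.8
python3 -m creep '0.2 0 0 0 0 0 0;0.2 0 0 0 0 0 0;0.2 0 0 0 0 0 0;0.2 0 0 0 0 0 0' 15
```

```text
time: 14.15
tool_pos: [0.4877, 0.387, 0.0377]
orientation: [-0.0, 0.993, 0.118, 0.0]
ft_force: [-0.2, -0.2, 1.4]
gripper_width: 0.599
gripper_force: 0.0
tilt 0.01
turn [-0.0002 -0.0001 -0.0042] rows 1.0 shift [-0.001  -0.0026  0.0037] rows 1.0
time: 14.48
tool_pos: [0.4877, 0.3881, 0.0383]
orientation: [-0.001, 0.993, 0.119, 0.001]
ft_force: [-1.8, -0.1, 12.0]
gripper_width: 0.372
gripper_force: 15.0
```

```bash
python3 -m creep '0.2 0 0 0 0 0 0;0.2 0 0 -0.005 0 0 0;0.2 0 0 0 0 0 0;0.2 0 0 0 0 0 0' 40
python3 -m creep '0.2 0 0 -0.03 0 0 0;0.2 0 0 -0.03 0 0 0;0.2 0 0 -0.03 0 0 0;0.2 0 0 -0.03 0 0 0;0.2 0 0 0 0 0 0;0.2 0 0 0 0 0 0'
python3 g.py 0.5984,-0.0193,0.16,100
python3 -c "
from h import *
d=snap('scene'); save(d,'s3.png',(260,120,512,384),2)"
```

```text
time: 14.82
tool_pos: [0.4871, 0.3876, 0.0423]
orientation: [-0.0, 0.993, 0.119, 0.0]
ft_force: [0.0, 0.3, -2.3]
gripper_width: 0.372
gripper_force: 40.0
time: 15.32
tool_pos: [0.4876, 0.3879, 0.1634]
orientation: [-0.001, 0.993, 0.119, 0.001]
ft_force: [-0.1, 0.3, -3.0]
gripper_width: 0.373
gripper_force: 40.0
tilt 0.18
turn [ 1.2000e-03 -3.2000e-03 -1.5077e+00] rows 13.0 shift [-0.4203  0.0384  0.0034] rows 11.0
```

View pics/s3.png

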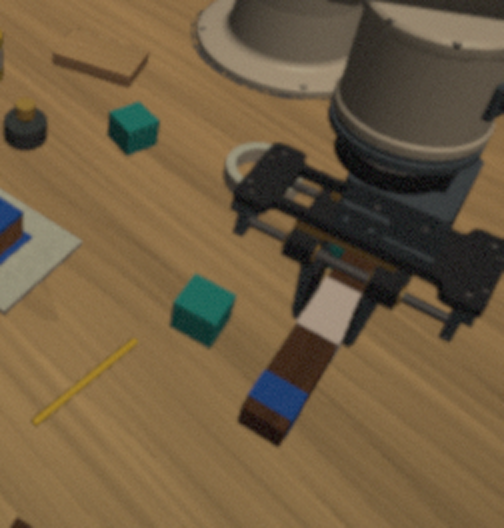

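The rail is held level at the tape (crop (335,300)). I'll turn it and carry it over.

```bash
python3 -m creep '0.2 0 0 0 0 0 -0.12;0.2 0 0 0 0 0 -0.12;0.2 0 0 0 0 0 -0.12;0.2 0 0 0 0 0 -0.12;0.2 0 0 0 0 0 -0.12;0.2 0 0 0 0 0 -0.12;0.2 0 0 0 0 0 -0.12;0.2 0 0 0 0 0 -0.12;0.2 0 0 0 0 0 -0.12;0.2 0 0 0 0 0 -0.12;0.2 0 0 0 0 0 -0.12;0.2 0 0 0 0 0 -0.12'
python3 -m creep '0.2 0 0 0 0 0 -0.068;0.2 0 0 0 0 0 0;0.2 0 0 0 0 0 0'
python3 g.py 0.5984,-0.0193,0.16,100
```

```text
time: 16.37
tool_pos: [0.4861, 0.3869, 0.1599]
orientation: [-0.001, 0.666, 0.746, -0.002]
ft_force: [-0.3, -0.0, -2.2]
gripper_width: 0.369
gripper_force: 40.0
time: 16.62
tool_pos: [0.4864, 0.3871, 0.1605]
orientation: [-0.0, 0.644, 0.765, -0.001]
ft_force: [0.3, -0.3, -2.1]
gripper_width: 0.368
gripper_force: 40.0
tilt 0.13
turn [-0.0022  0.0007 -0.0023] rows 1.0 shift [-0.4197  0.0397  0.0005] rows 11.0
```

```bash
python3 -m creep '0.2 -0.035 0.0033 0 0 0 0;0.2 -0.035 0.0033 0 0 0 0;0.2 -0.035 0.0033 0 0 0 0;0.2 -0.035 0.0033 0 0 0 0;0.2 -0.035 0.0033 0 0 0 0;0.2 -0.035 0.0033 0 0 0 0;0.2 -0.035 0.0033 0 0 0 0;0.2 -0.035 0.0033 0 0 0 0;0.2 -0.035 0.0033 0 0 0 0;0.2 -0.035 0.0033 0 0 0 0;0.2 -0.035 0.0033 0 0 0 0;0.2 -0.035 0.0033 0 0 0 0'
python3 -m creep '0.2 0 0 0 0 0 0;0.2 0 0 0 0 0 0'
python3 g.py 0.5984,-0.0193,0.10,100
python3 - <<'E'
from m import *
d=snap("top"); s=snap("scene"); save(d,"t4.png",(160,60,380,240),3)
for n,d in(("t",d),("s",s)):
    C=cloud(d)
    for k,col in(("red",RED),("blue",BLUE)):
        for u,a,c in blobs(d,*col):
            m=np.zeros(C.shape[:2],np.uint8); cv2.drawContours(m,[c],-1,1,-1); P=C[(m>0)&(C[...,2]>.08)&(abs(C[...,1])<.2)]
            if len(P)>30: print(n,k,u.round(1),len(P),np.median(P,0).round(4))
E
```

```text
time: 17.62
tool_pos: [0.5989, -0.0209, 0.1612]
orientation: [-0.001, 0.644, 0.765, -0.0]
ft_force: [1.1, -0.2, -1.9]
gripper_width: 0.367
gripper_force: 40.0
time: 17.78
tool_pos: [0.599, -0.021, 0.1611]
orientation: [-0.0, 0.645, 0.764, -0.0]
ft_force: [0.2, 1.0, -2.5]
gripper_width: 0.371
gripper_force: 40.0
tilt 0.06
turn [-0.0009 -0.0004 -0.0053] rows 1.0 shift [ 0.0017 -0.0003  0.0611] rows 2.0
s blue [261.8 200.4] 218 [0.5891 0.078  0.1469]
```

View pics/t4.png

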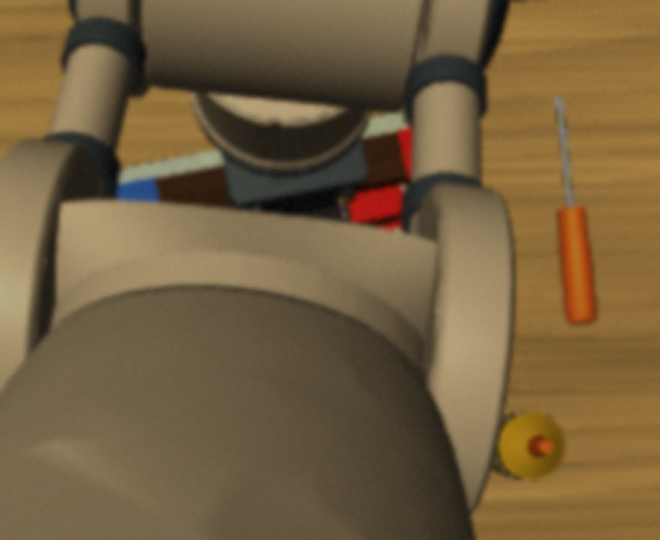

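The red band is over the red block (405,150) and the blue band over the blue side (140,190). The scene view puts the rail centre at y ≈ -0.0205, which fits. Lowering.

```bash
python3 -m creep '0.2 0.0017 0 0.02 0 0 -0.005;0.2 0 0 0.02 0 0 0;0.2 0 0 0.015 0 0 0;0.2 0 0 0.009 0 0 0;0.2 0 0 0 0 0 0;0.2 0 0 0 0 0 0;0.2 0 0 0 0 0 0'
python3 g.py 0.5984,-0.0193,0.09,100
python3 -m creep '0.2 0 0 0.002 0 0 0;0.2 0 0 0 0 0 0;0.2 0 0 0 0 0 0'
```

```text
time: 18.47
tool_pos: [0.5992, -0.0171, 0.0987]
orientation: [0.0, 0.641, 0.768, 0.0]
ft_force: [1.0, 0.4, -1.5]
gripper_width: 0.372
gripper_force: 40.0
tilt 0.06
turn [0.0011 0.0001 0.0055] rows 1.0 shift [-0.002  -0.0012  0.0087] rows 1.0
time: 18.72
tool_pos: [0.5989, -0.0175, 0.0963]
orientation: [0.0, 0.641, 0.768, 0.0]
ft_force: [-0.2, 1.1, -2.6]
gripper_width: 0.368
gripper_force: 40.0
```

```bash
python3 -m creep '0.2 -0.0015 0 0.003 0 0 0;0.2 0 0 0.002 0 0 0;0.2 0 0 0 0 0 0;0.2 0 0 0 0 0 0'
python3 -m creep '0.2 0 0 0.0015 0 0 0;0.2 0 0 0 0 0 0;0.2 0 0 0 0 0 0'
```

```text
time: 19.05
tool_pos: [0.5989, -0.019, 0.0906]
orientation: [-0.0, 0.641, 0.768, -0.0]
ft_force: [0.8, 0.7, -2.6]
gripper_width: 0.367
gripper_force: 40.0
time: 19.3
tool_pos: [0.599, -0.0189, 0.0893]
orientation: [-0.0, 0.641, 0.768, 0.0]
ft_force: [-0.3, 0.8, -2.6]
gripper_width: 0.368
gripper_force: 40.0
```

```bash
python3 -m creep '0.2 0 0 0.001 0 0 0;0.2 0 0 0 0 0 0;0.2 0 0 0 0 0 0'

```

```text
time: 19.55
tool_pos: [0.5991, -0.019, 0.0884]
orientation: [-0.0, 0.641, 0.768, 0.0]
ft_force: [-0.6, -0.3, -0.9]
gripper_width: 0.369
gripper_force: 40.0
```

Contact is beginning, so one more millimetre, then release.

```bash
python3 -m creep '0.2 0 0 0.001 0 0 0;0.2 0 0 0 0 0 0;0.2 0 0 0 0 0 0'
python3 -m creep '0.65 0 0 0 0 0 0;0.65 0 0 0 0 0 0;0.65 0 0 0 0 0 0;0.65 0 0 0 0 0 0;0.65 0 0 -0.02 0 0 0;0.65 0 0 -0.03 0 0 0;0.65 0 0 -0.03 0 0 0;0.65 0 0 -0.03 0 0 0;0.65 0 0 0 0 0 0;0.65 0 0 0 0 0 0'
python3 g.py 0.445,-0.069,0.16,80 0.445,-0.069,0.062,80
```

```text
time: 19.8
tool_pos: [0.5991, -0.019, 0.0883]
orientation: [0.0, 0.641, 0.768, 0.0]
ft_force: [-4.7, 0.5, 16.4]
gripper_width: 0.369
gripper_force: 40.0
time: 20.63
tool_pos: [0.5999, -0.0191, 0.1989]
orientation: [0.001, 0.641, 0.768, 0.001]
ft_force: [-0.2, 0.3, -1.3]
gripper_width: 0.655
gripper_force: 0.0
tilt 0.19
turn [3.200e-03 3.000e-04 3.543e-01] rows 3.0 shift [-0.076  -0.1439  0.0389] rows 5.0
turn [0. 0. 0.] rows 0.0 shift [ 0.    -0.     0.098] rows 3.0
```

```bash
python3 g.py 0.445,-0.069,0.16,100.2; python3 -m creep '0.45 0 0 -0.02 0 0 0;0.45 0 0 0 0 0 0'; python3 g.py 0.445,-0.069,0.13,100.2
```

```text
tilt 0.19
turn [0.0031 0.0008 0.0018] rows 1.0 shift [-0.0217 -0.1613  0.0389] rows 5.0
time: 20.8
tool_pos: [0.5996, -0.0191, 0.2187]
orientation: [0.001, 0.641, 0.768, 0.0]
ft_force: [0.5, 0.4, 0.0]
gripper_width: 0.533
gripper_force: 0.0
tilt 0.08
turn [0.0014 0.0002 0.0018] rows 1.0 shift [-0.0218 -0.161   0.0887] rows 5.0
```

```bash
python3 -m creep '0.45 -0.0036 -0.0268 0 0 0 0;0.45 -0.0036 -0.0268 0.01 0 0 0;0.45 -0.0036 -0.0268 0.01 0 0 0;0.45 -0.0036 -0.0268 0.02 0 0 0;0.45 -0.0036 -0.0268 0.02 0 0 0;0.45 -0.0036 -0.0268 0.02 0 0 0;0.45 0 0 0 0 0 0;0.45 0 0 0 0 0 0'; python3 g.py 0.445,-0.069,0.062,100.2
python3 - <<'E'
from m import *
d=snap("wrist"); save(d,"w5.png"); s=snap("scene"); save(s,"s5.png",(130,100,350,290),3)
d=snap("top"); C=cloud(d).reshape(-1,3)
P=C[(abs(C[:,2]-.074)<.007)&(C[:,0]>.52)&(C[:,0]<.7)&(abs(C[:,1]+.02)<.16)]; print(len(P),cv2.minAreaRect((P[:,:2]*1000).astype(np.float32)),P[:,2].mean(),np.linalg.svd(P-P.mean(0))[2][2].round(4))
E
```

```text
time: 21.47
tool_pos: [0.4425, -0.0689, 0.1358]
orientation: [-0.002, 0.641, 0.767, -0.001]
ft_force: [1.3, 0.2, 1.1]
gripper_width: 0.455
gripper_force: 0.0
tilt 0.24
turn [-0.0037 -0.0021  0.0005] rows 1.0 shift [-0.0005  0.0024  0.0738] rows 2.0
1399 ((599.9031982421875, -21.040283203125), (36.040924072265625, 248.3696746826172), 9.718833923339844) 0.07363416167460997 [ 0.0098  0.0035 -0.9999]
```

View pics/s5.png

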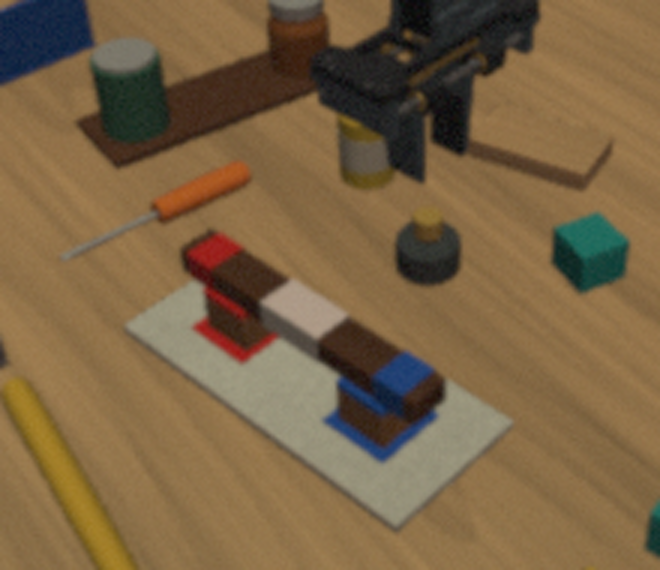

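View pics/w5.png

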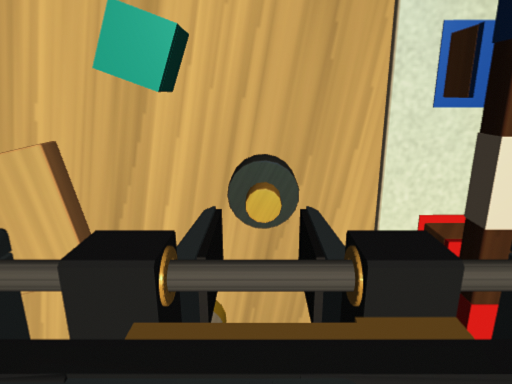

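The rail lies level across both blocks: crop shows red end (215,250) on red, blue end (405,380) on blue. Its centre is at (0.600, -0.021) and its top at 0.0736. In the wrist view the knob (263,204) is between the fingers. Gripping the weight now.

```bash
python3 -m creep '0.45 0 0.0024 0.015 -0.004 -0.002 0;0.45 0 0 0.025 0 0 0;0.45 0 0 0.02 0 0 0;0.45 0 0 0.01 0 0 0;0.45 0 0 0 0 0 0;0.45 0 0 0 0 0 0'; python3 g.py 0.445,-0.069,0.062,100.2
```

```text
time: 22.12
tool_pos: [0.4479, -0.0685, 0.0673]
orientation: [0.002, 0.641, 0.768, 0.001]
ft_force: [1.0, 0.2, -0.3]
gripper_width: 0.451
gripper_force: 0.0
tilt 0.25
turn [0.004  0.0017 0.0023] rows 1.0 shift [ 0.     -0.003   0.0053] rows 1.0
```

```bash
python3 -m creep '0.45 0 -0.0025 0.004 0.004 0.002 0;0.45 0 0 0 0 0 0;0.1 0 0 0 0 0 0;0.1 0 0 0 0 0 0;0.1 0 0 0 0 0 0;0.1 0 0 0 0 0 0;0.1 0 0 0 0 0 0' 40; python3 g.py 0.445,-0.069,0.062,100.2
python3 -m creep '0.1 0 0 -0.005 0 0 0;0.1 0 0 -0.01 0 0 0;0.1 0 0 -0.03 0 0 0;0.1 0 0 -0.04 0 0 0;0.1 0 0 -0.04 0 0 0;0.1 0 0 0 0 0 0;0.1 0 0 0 0 0 0';  python3 g.py 0.5999,-0.021,0.17,100.2
```

```text
time: 22.7
tool_pos: [0.4449, -0.0691, 0.0637]
orientation: [0.0, 0.641, 0.768, 0.0]
ft_force: [-1.0, 0.4, 8.4]
gripper_width: 0.275
gripper_force: 40.0
tilt 0.03
turn [ 0.0005 -0.      0.0018] rows 1.0 shift [0.0001 0.0001 0.0017] rows 1.0
time: 23.28
tool_pos: [0.4457, -0.0693, 0.1899]
orientation: [0.002, 0.641, 0.768, 0.001]
ft_force: [-0.2, -0.7, -7.1]
gripper_width: 0.275
gripper_force: 40.0
tilt 0.24
turn [0.0038 0.0017 0.0018] rows 1.0 shift [0.0202 0.1603 0.0199] rows 5.0
```

```bash
python3 -m creep '0.1 0.004 0.032 0.002 0.003 0.001 0;0.1 0.004 0.032 0.003 0 0 0;0.1 0.004 0.032 0.005 0 0 0;0.1 0.004 0.032 0.005 0 0 0;0.1 0.004 0.032 0.005 0 0 0;0.1 0 0 0 0 0 0;0.1 0 0 0 0 0 0;0.1 0 0 0 0 0 0';  python3 g.py 0.5999,-0.021,0.145,100.2
python3 - <<'E'
from m import *
s=snap("scene"); save(s,"s6.png",(150,80,330,260),3)
E
```

```text
time: 23.95
tool_pos: [0.5971, -0.0206, 0.1658]
orientation: [-0.003, 0.641, 0.768, -0.002]
ft_force: [-0.2, -0.1, -6.3]
gripper_width: 0.274
gripper_force: 40.0
tilt 0.42
turn [-0.0069 -0.0024  0.0021] rows 1.0 shift [-0.0009  0.0027  0.0208] rows 1.0
```

View pics/s6.png

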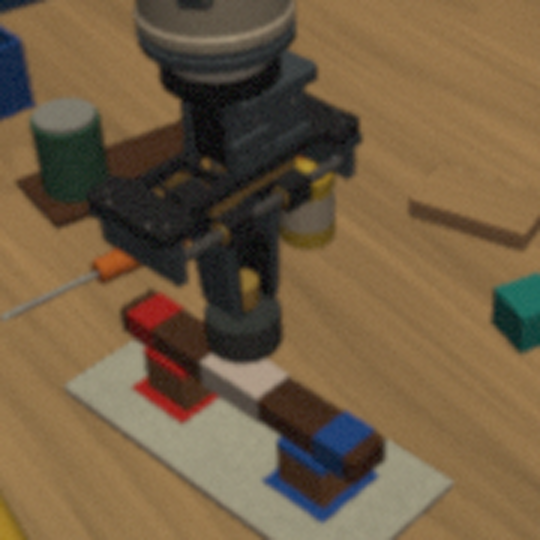

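The weight hangs upright at (242,325), over the tape. Lowering.

```bash
python3 -m creep '0.1 -0.0009 0.0027 0.008 -0.0065 -0.0025 0;0.1 0 0 0.008 0 0 0;0.1 0 0 0.005 0 0 0;0.1 0 0 0 0 0 0;0.1 0 0 0 0 0 0'; python3 g.py 0.5999,-0.021,0.138,100.2
```

```text
time: 24.42
tool_pos: [0.601, -0.0213, 0.1465]
orientation: [0.001, 0.641, 0.768, 0.001]
ft_force: [0.2, -0.1, -5.4]
gripper_width: 0.274
gripper_force: 40.0
tilt 0.15
turn [0.0025 0.001  0.0015] rows 1.0 shift [ 0.0005 -0.001   0.0085] rows 1.0
```

```bash
python3 -m creep '0.1 0 -0.001 0.003 0.002 0.001 0;0.1 0 0 0.003 0 0 0;0.1 0 0 0 0 0 0;0.1 0 0 0 0 0 0'; python3 -m creep '0.1 0 0 0.0015 0 0 0;0.1 0 0 0 0 0 0;0.1 0 0 0 0 0 0'
```

```text
time: 24.75
tool_pos: [0.6004, -0.0214, 0.1408]
orientation: [0.0, 0.641, 0.768, 0.0]
ft_force: [0.9, -0.0, -5.7]
gripper_width: 0.274
gripper_force: 40.0
time: 25.0
tool_pos: [0.6005, -0.0214, 0.1394]
orientation: [0.001, 0.641, 0.768, 0.0]
ft_force: [0.5, -0.2, -4.9]
gripper_width: 0.276
gripper_force: 40.0
```

```bash
python3 -m creep '0.1 0 0 0.001 0 0 0;0.1 0 0 0 0 0 0;0.1 0 0 0 0 0 0'
```

```text
time: 25.25
tool_pos: [0.6005, -0.0214, 0.1384]
orientation: [0.001, 0.641, 0.768, 0.0]
ft_force: [-1.1, -0.3, -6.0]
gripper_width: 0.274
gripper_force: 40.0
```

```bash
python3 -m creep '0.1 0 0 0.001 0 0 0;0.1 0 0 0 0 0 0;0.1 0 0 0 0 0 0'
```

```text
time: 25.5
tool_pos: [0.6008, -0.0214, 0.138]
orientation: [0.001, 0.641, 0.768, 0.001]
ft_force: [-1.5, 0.2, 5.2]
gripper_width: 0.273
gripper_force: 40.0
```

```bash
python3 -m creep '0.45 0 0 0 0 0 0;0.45 0 0 0 0 0 0;0.45 0 0 0 0 0 0;0.45 0 0 -0.01 0 0 0;0.45 0 0 -0.03 0 0 0;0.45 0 0 -0.04 0 0 0;0.45 0 0 -0.03 0 0 0;0.45 0 0 0 0 0 0'
python3 -m creep '0.8 0 0 0 0 0 0.12;0.8 0 0 0 0 0 0.12;0.8 0 0 0 0 0 0.12;0.8 0 0 0 0 0 0.12;0.8 0 0 0 0 0 0.12;0.8 0 0 0 0 0 0.12;0.8 0 0 0 0 0 0.12;0.8 0 0 0 0 0 0.12;0.8 0 0 0 0 0 0.12;0.8 0 0 0 0 0 0.12;0.8 0 0 0 0 0 0.12;0.8 0 0 0 0 0 0.12'
python3 -m creep '0.8 0 0 0 0 0 0.12;0.8 0 0 0 0 0 0.12;0.8 0 0 0 0 0 0.07;0.8 0 0 0 0 0 0;0.8 0 0 0 0 0 0'
python3 g.py 0.4085,-0.207,0.22,-1
python3 - <<'E'
from m import *
d=snap("scene"); C=cloud(d).reshape(-1,3)
P=C[(abs(C[:,2]-.13)<.005)&(np.hypot(C[:,0]-.6,C[:,1]+.021)<.03)]; print(len(P),((P.max(0)+P.min(0))/2).round(4),P.mean(0).round(4))
P=C[(abs(C[:,2]-.105)<.004)&(np.hypot(C[:,0]-.6,C[:,1]+.021)<.045)]; print(len(P),((P.max(0)+P.min(0))/2).round(4),np.ptp(P,0))
E
```

```text
time: 26.17
tool_pos: [0.603, -0.0217, 0.2545]
orientation: [0.005, 0.641, 0.768, 0.003]
ft_force: [0.6, -0.0, 0.1]
gripper_width: 0.453
gripper_force: 0.0
time: 27.17
tool_pos: [0.6003, -0.0213, 0.2481]
orientation: [0.0, 0.988, 0.152, 0.001]
ft_force: [0.6, 0.4, 1.3]
gripper_width: 0.799
gripper_force: 0.0
time: 27.58
tool_pos: [0.6003, -0.0214, 0.2479]
orientation: [0.0, 1.0, 0.002, 0.001]
ft_force: [0.6, 0.8, -1.1]
gripper_width: 0.801
gripper_force: 0.0
tilt 0.11
turn [-0.     -0.0019  0.0207] rows 1.0 shift [-0.1886  0.189   0.0279] rows 7.0
92 [ 0.602  -0.0202  0.1288] [ 0.6023 -0.0197  0.1296]
259 [ 0.6008 -0.0208  0.1044] [0.05649415 0.05643605 0.00667086]
```

The weight stands at (0.601, -0.021), on the joint. Next is the glue bottle.

```bash
python3 -m creep '0.8 -0.027 0.027 0.004 0 0 0.02;0.8 -0.027 0.027 0.004 0 0 0;0.8 -0.027 0.027 0.004 0 0 0;0.8 -0.027 0.027 0.004 0 0 0;0.8 -0.027 0.027 0.004 0 0 0;0.8 -0.027 0.027 0.004 0 0 0;0.8 -0.027 0.027 0.004 0 0 0;0.8 0 0 0 0 0 0;0.8 0 0 0 0 0 0;0.8 0 0 0 0 0 0'
python3 g.py 0.4085,-0.2070,0.066,-1
```

```text
time: 28.47
tool_pos: [0.4086, -0.2073, 0.2195]
orientation: [0.0, 1.0, -0.009, 0.001]
ft_force: [0.1, 0.4, -1.0]
gripper_width: 0.801
gripper_force: 0.0
tilt 0.12
turn [ 0.0001 -0.0021 -0.0012] rows 1.0 shift [-1.000e-04 -3.000e-04  1.535e-01] rows 4.0
```

```bash
python3 -m creep '0.8 0 0 0.025 0 0 0;0.8 0 0 0.03 0 0 0;0.8 0 0 0.03 0 0 0;0.8 0 0 0.03 0 0 0;0.8 0 0 0.025 0 0 0;0.8 0 0 0.01 0 0 0;0.8 0 0 0 0 0 0;0.8 0 0 0 0 0 0'
python3 g.py 0.4085,-0.2070,0.067,-1
```

```text
time: 29.13
tool_pos: [0.4092, -0.2065, 0.069]
orientation: [-0.0, 1.0, -0.009, 0.0]
ft_force: [-0.2, -0.2, 0.4]
gripper_width: 0.796
gripper_force: 0.0
tilt 0.06
turn [-0.0005 -0.0009  0.0003] rows 1.0 shift [-0.0007  0.0005  0.002 ] rows 1.0
```

```bash
python3 -m creep '0.4 0 0 0.001 0 0 0;0.4 0 0 0 0 0 0;0.4 0 0 0 0 0 0;0.4 0 0 0 0 0 0;0.4 0 0 0 0 0 0;0.4 0 0 0 0 0 0' 25
python3 g.py 0.4085,-0.2070,0.067,-1
python3 -m creep '0.4 0 0 -0.01 0 0 0;0.4 0 0 -0.03 0 0 0;0.4 0 0 -0.04 0 0 0;0.4 0 0 -0.04 0 0 0;0.4 0 0 -0.04 0 0 0;0.4 0 0 0 0 0 0;0.4 0 0 0 0 0 0'
python3 g.py 0.452,-0.3989,0.20,-1
python3 -c "
from h import *
d=snap('scene'); save(d,'s7.png',(120,20,340,200),3)"
```

```text
time: 29.63
tool_pos: [0.409, -0.2075, 0.0688]
orientation: [0.0, 1.0, -0.01, 0.001]
ft_force: [0.4, 1.1, 9.0]
gripper_width: 0.569
gripper_force: 25.0
tilt 0.17
turn [ 0.0007 -0.0029 -0.0021] rows 1.0 shift [-0.0005 -0.0005  0.0018] rows 1.0
time: 30.22
tool_pos: [0.409, -0.2078, 0.2303]
orientation: [0.001, 1.0, -0.01, 0.003]
ft_force: [0.1, -0.3, -3.2]
gripper_width: 0.562
gripper_force: 25.0
tilt 0.36
turn [ 0.0027 -0.0056 -0.002 ] rows 1.0 shift [0.0463 0.1903 0.0303] rows 5.0
```

View pics/s7.png

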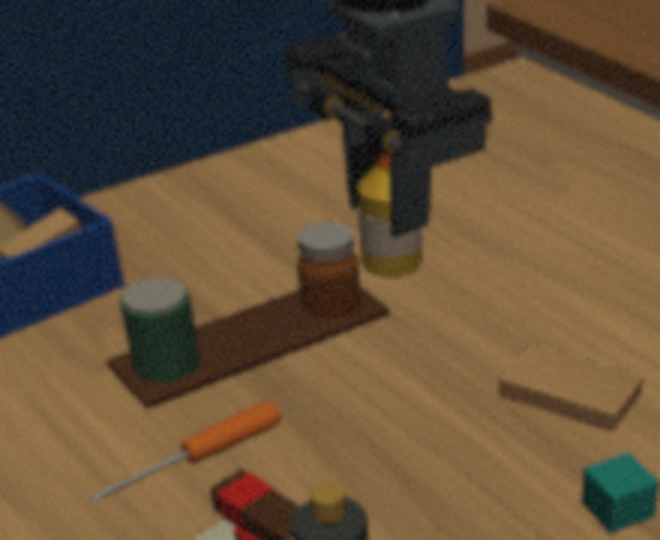

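The bottle is held upright at (390,220), and the weight stands on the rail. Carrying the bottle to the caddy, high above the jar and tin.

```bash
python3 -m creep '0.4 0.0077 0.0317 0 0 -0.003 0;0.4 0.0077 0.0317 0 0 0 0;0.4 0.0077 0.0317 0 0 0 0;0.4 0.0077 0.0317 0 0 0 0;0.4 0.0077 0.0317 0 0 0 0;0.4 0.0077 0.0317 0 0 0 0;0.4 0 0 0 0 0 0;0.4 0 0 0 0 0 0;0.4 0 0 0 0 0 0'
python3 g.py 0.452,-0.3989,0.09,-1
```

```text
time: 31.02
tool_pos: [0.4499, -0.3974, 0.2263]
orientation: [-0.001, 1.0, -0.01, -0.002]
ft_force: [-0.1, 0.3, -1.9]
gripper_width: 0.564
gripper_force: 25.0
tilt 0.27
turn [-0.0027  0.0038 -0.0024] rows 1.0 shift [0.0021 0.0015 0.1363] rows 4.0
```

```bash
python3 -m creep '0.4 0.002 0.0015 0.02 -0.0027 0.0038 0;0.4 0 0 0.03 0 0 0;0.4 0 0 0.03 0 0 0;0.4 0 0 0.03 0 0 0;0.4 0 0 0.022 0 0 0;0.4 0 0 0.006 0 0 0;0.4 0 0 0 0 0 0;0.4 0 0 0 0 0 0'
python3 g.py 0.452,-0.3989,0.079,-1
```

```text
time: 31.68
tool_pos: [0.4531, -0.3998, 0.0908]
orientation: [0.001, 1.0, -0.009, 0.001]
ft_force: [0.8, -0.2, -1.1]
gripper_width: 0.562
gripper_force: 25.0
tilt 0.21
turn [ 0.0027 -0.0024 -0.0014] rows 1.0 shift [-0.0012 -0.0009  0.0118] rows 1.0
```

```bash
python3 -m creep '0.4 -0.001 -0.001 0.004 0.0015 -0.0015 0;0.4 0 0 0.004 0 0 0;0.4 0 0 0 0 0 0;0.4 0 0 0 0 0 0'; python3 -m creep '0.4 0 0 0.002 0 0 0;0.4 0 0 0 0 0 0;0.4 0 0 0 0 0 0'
```

```text
time: 32.02
tool_pos: [0.452, -0.3992, 0.0825]
orientation: [0.001, 1.0, -0.01, 0.001]
ft_force: [-0.1, -0.1, -2.3]
gripper_width: 0.563
gripper_force: 25.0
time: 32.27
tool_pos: [0.452, -0.3991, 0.0801]
orientation: [0.001, 1.0, -0.01, 0.0]
ft_force: [-0.8, -0.1, -2.0]
gripper_width: 0.564
gripper_force: 25.0
```

```bash
python3 -m creep '0.4 0 0 0.0015 0 0 0;0.4 0 0 0 0 0 0;0.4 0 0 0 0 0 0'
```

```text
time: 32.52
tool_pos: [0.4521, -0.3993, 0.0789]
orientation: [0.001, 1.0, -0.01, 0.001]
ft_force: [-0.1, 0.9, 3.8]
gripper_width: 0.565
gripper_force: 25.0
```

Contact. I'll open straight along the caddy's short side and rise.

```bash
python3 -m creep '0.8 0 0 0 0 0 0;0.8 0 0 0 0 0 0;0.8 0 0 0 0 0 0;0.8 0 0 0 0 0 0;0.8 0 0 -0.02 0 0 0;0.8 0 0 -0.03 0 0 0;0.8 0 0 -0.03 0 0 0;0.8 0 0 -0.03 0 0 0;0.8 0 0 -0.03 0 0 0;0.8 0 0 0 0 0 0;0.8 0 0 0 0 0 0'
python3 - <<'E'
from m import *
s=snap("scene"); save(s,"s8.png",s=1.5); t=snap("top")
for n,d in(("t",t),("s",s)):
    C=cloud(d).reshape(-1,3)
    for k,c,z,dz,r in [("nozzle",(.452,-.399),.114,.007,.03),("gluebody",(.452,-.399),.06,.02,.04),("knob",(.6,-.021),.129,.004,.03),("rail",(.6,-.021),.074,.006,.15)]:
        P=C[(abs(C[:,2]-z)<dz)&(np.hypot(*(C[:,:2]-c).T)<r)]
        if len(P)>5: print(n,k,len(P),((P.max(0)+P.min(0))/2).round(4), cv2.minAreaRect((P[:,:2]*1000).astype(np.float32)))
E
```

```text
time: 33.43
tool_pos: [0.4525, -0.3995, 0.2202]
orientation: [0.002, 1.0, -0.01, 0.002]
ft_force: [0.7, 1.2, -0.3]
gripper_width: 0.801
gripper_force: 0.0
t gluebody 93 [ 0.4613 -0.3826  0.0609] ((463.4990234375, -380.22479248046875), (8.724178314208984, 36.53752899169922), 59.21947479248047)
t knob 102 [ 0.6007 -0.0214  0.1294] ((600.8087768554688, -21.417240142822266), (23.38268280029297, 21.699430465698242), 88.34898376464844)
t rail 1262 [ 0.5997 -0.0212  0.0739] ((596.1939697265625, -21.87200164794922), (42.61518859863281, 248.95265197753906), 9.791881561279297)
s nozzle 23 [ 0.4508 -0.3965  0.1134] ((452.06781005859375, -397.0971984863281), (10.60492992401123, 10.699108123779297), 43.86193084716797)
s gluebody 211 [ 0.4521 -0.3902  0.0599] ((456.30950927734375, -385.96417236328125), (28.595027923583984, 51.95233917236328), 65.43081665039062)
s knob 91 [ 0.601  -0.0207  0.1288] ((600.487548828125, -20.888423919677734), (24.383935928344727, 24.9446964263916), 7.255369186401367)
s rail 1031 [ 0.5989 -0.0199  0.074 ] ((604.44677734375, -19.354598999023438), (47.46381759643555, 251.81814575195312), 10.628190040588379)
```

View pics/s8.png

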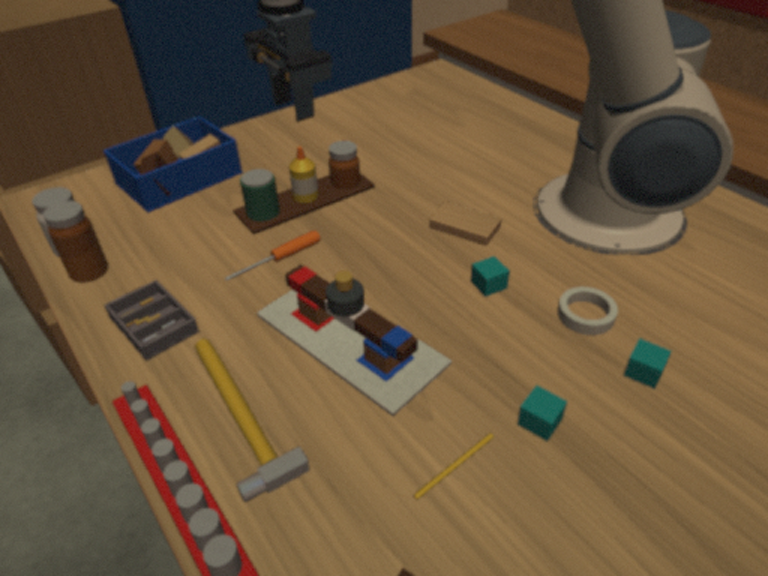

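The final view shows the bottle upright on the caddy (303,180), midway between tin and jar. The weight (345,293) is on the rail's joint and the gripper is clear, so I'm handing in.

```bash
python3 -c "
from workcell import job
print(job.sign_off())"
```

```text
the job is handed in; nothing more can be done
None
```

The job is handed in, though the sign-off returned no verdict: blocks on their own squares, rail level across them, weight on the taped joint and glue bottle upright mid-caddy, each within about 3 mm of target by the cameras, at 33 s of the 125 s allowed.

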